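# Load the gauge-bar carrier and hold its bayonet keeper locked

### The job

Load the carrier in order: lay the short gauge bar in pocket 1 (one dot) and let go of it, then lay the long bar in pocket 2 (two dots). Then put the loose keeper into the middle socket with its wings across the carrier, push it fully home against the spring and twist it a quarter turn clockwise (seen from above) so that its wings reach over both bars. Finish while still gripping the keeper and holding it pressed fully home, its collar flush on the socket; leave the other things on the table where they are.

Things in the scene. Friction and masses are not known exactly. Their poses are not given: they have to be found in the camera images.
- carrier: Fixed aluminium carrier. Its base plate is 76 (x) x 236 (y) x 18 mm high; origin on the table under the middle of the round steel socket, x across the carrier, y along it (pocket 1 lies to +y, pocket 2 to -y, plate from y = -131 to +105 mm). Black dots on the plate beside each pocket number it.
- socket_mouth (a point): Centre of the socket's flat top face, 44 mm above the table; axes as the carrier's. Outer diameter 68 mm, bore 36 mm, two 13 mm wide slots at its +x and -x sides (out to radius 26 mm). Under the 6 mm ledge the lugs turn clockwise (seen from above) from the slots to a stop a little past a quarter turn; counter-clockwise is blocked at once.
- plunger (a joint): Brass spring plunger in the bottom of the socket, m, 0 = up (its top 12 mm below the mouth), grows as it is pressed down; 0.012 when the keeper is fully home. Spring 5 N at 0, 0.5 N more per mm (11 N at home).
- pocket_1 (a point): Centre of the floor of pocket 1 (one dot), 18 mm above the table: 23 mm (x) x 54 mm (y) inside, lip 5 mm high and 3 mm thick all round, open on top. Axes as the carrier's.
- pocket_2 (a point): Centre of the floor of pocket 2 (two dots), 18 mm above the table: 23 mm (x) x 81 mm (y) inside, lip 5 mm high and 3 mm thick all round, open on top. Axes as the carrier's.
- short_bar_centre (a point): Centre of the short steel gauge bar, 18 (x) x 48 (y, its length) x 26 mm high (z, up), 0.18 kg, lying on the table. Grip it across its 18 mm width with the fingertips 8 mm or more above its underside, to stay clear of the pocket's lip.
- long_bar_centre (a point): Centre of the long steel gauge bar, 18 (x) x 75 (y, its length) x 26 mm high (z, up), about 0.25 kg, lying on the table. Gripped like the short one.
- keeper_grip (a point): Loose bayonet keeper (0.16 kg, stands on its foot): the point on its axis in the middle of its black grip block (44 mm along x, 22 mm across y, 34 mm high), 17 mm below the block's top, 52 mm above the keeper's foot. z is the axis, x runs along the two steel wings (124 x 20 x 6 mm, just under the block); half a turn makes no difference.
- keeper_collar (a point): Keeper's axis at the underside of its collar (48 mm diameter), 28 mm below keeper_grip, same axes; at socket_mouth when fully home. Wing undersides 4 mm higher. Below it the stem, 32 mm diameter, 24 mm long, with two lugs along x (46 mm over both, 8 mm wide, 6 mm high, 8 to 14 mm above the foot). Let go when locked, the spring lifts it 4 mm.
- bush: Bystander: flanged bronze bush, 34 mm in diameter, 29 mm high; origin under its centre.
- gear: Bystander: steel spur gear lying flat, 49 mm in diameter, 18 mm high; origin under its centre.
- eye_loupe: Bystander: black eye loupe standing, 33 mm in diameter, 32 mm high; origin under its centre.
Not all that is in view belongs to the job. What is shaped like the part that bears long_bar_centre but purple or turquoise is not meant.

How it is judged (in metres and radians):
On the way, in this order (a step that is already met when the one before it is completed fails the run):
1. the short bar lies in pocket 1, let go, before the long bar is in pocket 2 (x of short_bar_centre in the frame of pocket_1 between -0.0045 and 0.0045 m and y of short_bar_centre in the frame of pocket_1 between -0.0055 and 0.0055 m and z of short_bar_centre in the frame of pocket_1 between 0.0105 and 0.0155 m and angle between the y axis of short_bar_centre and the y axis of pocket_1, either way round below 0.2 rad and contact force between the fingers and short_bar below 0.2 N and not (x of long_bar_centre in the frame of pocket_2 between -0.0045 and 0.0045 m and y of long_bar_centre in the frame of pocket_2 between -0.0055 and 0.0055 m and z of long_bar_centre in the frame of pocket_2 between 0.0105 and 0.0155 m and angle between the y axis of long_bar_centre and the y axis of pocket_2, either way round below 0.2 rad)), for 0.2 s.
2. the long bar lies in pocket 2, let go, the short bar still in pocket 1 (x of short_bar_centre in the frame of pocket_1 between -0.0045 and 0.0045 m and y of short_bar_centre in the frame of pocket_1 between -0.0055 and 0.0055 m and z of short_bar_centre in the frame of pocket_1 between 0.0105 and 0.0155 m and angle between the y axis of short_bar_centre and the y axis of pocket_1, either way round below 0.2 rad and x of long_bar_centre in the frame of pocket_2 between -0.0045 and 0.0045 m and y of long_bar_centre in the frame of pocket_2 between -0.0055 and 0.0055 m and z of long_bar_centre in the frame of pocket_2 between 0.0105 and 0.0155 m and angle between the y axis of long_bar_centre and the y axis of pocket_2, either way round below 0.2 rad and contact force between the fingers and long_bar below 0.2 N), for 0.2 s.
3. the keeper is in the socket and presses the spring plunger down by 6 mm or more (value of joint plunger above 0.006 m and horizontal distance between keeper_collar and socket_mouth below 0.004 m and z of keeper_collar in the frame of socket_mouth below 0.007 m), for 0.1 s.
At the end, for the whole second after the job is handed in: Each bar flat in its pocket (5 mm) and let go; keeper in the socket within 4 mm of its axis, upright, collar within 2 mm of the socket's face, plunger down over 10 mm, wings within 17 degrees of the carrier's length; keeper at rest and still gripped (over 3 N) (all of step 2 and contact force between the fingers and short_bar below 0.2 N and horizontal distance between keeper_collar and socket_mouth below 0.004 m and z of keeper_collar in the frame of socket_mouth between -0.002 and 0.002 m and angle between keeper_collar's own z axis and vertical below 0.08 rad and angle between the x axis of keeper_collar and the y axis of socket_mouth, either way round below 0.3 rad and value of joint plunger above 0.01 m and contact force between the fingers and keeper above 3 N and linear speed of keeper below 0.01 m/s); the arm keeps its last pose, push and grip.
It fails at once if the bronze bush is moved by more than 20 mm (distance of bush from where it was at the start of the episode above 0.02 m).
It fails at once if the spur gear is moved by more than 20 mm (distance of gear from where it was at the start of the episode above 0.02 m).
It fails at once if the loupe is moved by more than 20 mm (distance of eye_loupe from where it was at the start of the episode above 0.02 m).
It also fails if it takes over 69 s, if anything falls off the work surface, if the arm or the gripper's body presses on something with over 40 N, if the wrist force passes 120 N, or if a joint passes its speed limit or range.

### The arm

A 6-joint arm with a two-finger parallel gripper is mounted at the origin on a cart in front of the work surface, level with it; the furniture and walls round the work are solid. World frame = base frame: x ahead of the robot, y to its left, z up, the work surface at z = 0. Lengths are in m, angles in degrees, forces in N, time in s.
With the tool pointing down it reaches from about 0.425 to 1.125 m from the base axis. Payload 14.9 kg.
Tool frame: the origin (TCP) lies on the front face of the gripper's body, between the roots of the fingers; the fingertips stand 78 mm ahead of it and the grasp point (between the pads) lies 60 mm ahead of it; z points along the fingers, x is the direction in which the jaws open and shut, and the axes are right-handed (so a half turn about z gives the same grasp; the last joint's range is limited). The gripper opens to 91 mm and grips with 3 to 60 N. Pads are 32 mm wide; open, the fingers measure 118 mm over their backs; the gripper's body (76 mm by 178 mm) begins 60 mm behind the grasp point.
Start: joints at [-74.101, 21.709, 99.362, -0, 58.929, -1.908], TCP at [0.214, -0.666, 0.292] pointing down, gripper open.
Joint ranges: [-158.91, 158.91], [-42.39, 125.64], [0.06, 152.35], [-60.88, 240.88], [17.5, 164.5], [-176.32, 176.32]. Speed limits (degrees/s): [108.29, 108.29, 136.94, 180, 180, 180].

### API

Orientations are given as a 3x3 rotation matrix whose columns are the frame's x, y, z axes.
In Python, from rig import arm gives the robot as it stands.
- The arm moves only by the tool move_arm, never from a script. Its argument "steps" is text: rows parted by semicolons, each of 4 numbers parted by spaces: the shift along the world's x, y, z in mm, then the turn about the world's z in degrees. In form: tx ty tz turn; .... A call has 1 to 10 rows; each row is the pose to reach, as a shift and turn from the pose measured when the call began; what a row does not reach only later rows make up. A row lasts 1/10 s, in which the tool goes at most 50 mm and 8.59 degrees, less where a joint would pass 70% of its speed; a pose out of reach is approached as far as the arm can. A call with a gripper value outside its range is refused whole. "claw" is the opening, from -1 (shut) to 1 (fully open), set as the call begins (left out, the last holds). The fingers move at their own pace and stop on an object; "force" is the grip in N (left out, the last holds). Time passes only in rows, so rows that repeat a pose let the fingers close. It gives the time, the measured TCP pose, the force and the opening at its end, in the units of the state.
- arm.read_state(): the state, without advancing time (a new reading comes with each control period).
- arm.grab_frame(name): name is "side" or "top" or "wrist"; returns a dict with "img" (420x560x3 uint8, red, green, blue), "fov_y" (degrees; the focal length in pixels is half the picture's height over the tangent of half this angle, whatever the lens; pixels are square), "cx", "cy" (the principal point, pixels), "xyz" and "attitude" of the camera in the world. Camera axes: x right, y up, looking along -z (the intrinsics and any distortion apply to the point x, -y, -z); pixel columns grow to the right and rows downward; lengths in m; the calibration is good to about 2 mm. A picture is of the moment at which its call begins. There is no depth.
- arm.sign_off(): hands the job in, once; it reports no verdict.
The state is a dict: "time_s": time; "qpos": joint angles; "joint_vel": joint speeds; "effort": joint torques, N m; "eef_pos": TCP position; "ee_rot": TCP orientation; "wrist_force": force on the tool from outside, world axes, zero at the start; "wrist_torque": the same for the moment, N m; "gripper_width": finger opening in m.
Only numpy, scipy, OpenCV 4.12 (cv2) and the standard library are available. Lean on these libraries where they do the work, as an engineer would, in place of code of your own. Each camera call takes 0.05 s, during which the arm holds its last target.

## Working session

There is one attempt and no reset: what is moved stays moved. The work goes in short steps, Python scripts to look and compute and a tool call to move; the robot and the scene stay as the last step left them, time stands still between calls to the robot, and variables do not carry over. Pictures are saved under pics/ and viewed, and the job is handed in when it is done.

Besides the shell and the picture viewer there is one more tool, called after "Request:" as a command line: name --argument value ..., lists and objects as JSON in quotes. move_arm: Moves the arm, as the interface text tells. Its arguments: {"type":"object","properties":{"steps":{"type":"string"},"claw":{"type":"number"},"force":{"type":"number"}},"required":["steps"]}

```bash
ls; mkdir -p pics
python3 - <<'E'
from rig import arm
import cv2
s=arm.read_state(); print(s)
for n in("side","top","wrist"):
    f=arm.grab_frame(n); cv2.imwrite(f"pics/{n}0.png",f["img"][:,:,::-1]); print(n,{k:v for k,v in f.items() if k!="img"})
E
```

```text
pics
{'time_s': 0.0, 'qpos': array([-7.41017686e+01,  2.17369441e+01,  9.93947923e+01,  9.72844357e-04,
        5.89272617e+01, -1.90822458e+00]), 'joint_vel': array([-0.0322318 ,  0.06300274,  0.03991992, -0.07249606,  0.01975269,
       -0.00449836]), 'effort': array([-4.67956716e-05, -7.63719106e+01, -4.34361899e+01,  6.50707330e-02,
        4.24875179e-02, -9.15684927e-05]), 'eef_pos': array([ 0.21397393, -0.66618085,  0.29161444]), 'ee_rot': array([[ 3.05794098e-01, -9.52097630e-01, -2.68081257e-04],
       [-9.52097113e-01, -3.05794211e-01,  9.94307200e-04],
       [-1.02865523e-03, -4.88138825e-05, -9.99999470e-01]]), 'wrist_force': array([ 0.34064665, -0.0201828 ,  0.42280595]), 'wrist_torque': array([ 0.02672913,  0.02624625, -0.06951154]), 'gripper_width': 0.09117469231541712}
side {'fov_y': 45.61670567387901, 'cx': 268.4232802200765, 'cy': 207.69794546123416, 'xyz': array([ 0.58742481, -0.90045634,  0.69899554]), 'attitude': array([[ 0.99915212, -0.02786582,  0.03030732],
       [ 0.04070668,  0.55841019, -0.82856564],
       [ 0.00616474,  0.82909683,  0.55907105]])}
top {'fov_y': 54.13379314540596, 'cx': 284.83795833459567, 'cy': 215.80090219475974, 'xyz': array([0.41670917, 0.02464409, 0.97355751]), 'attitude': array([[ 0.02023975,  0.98478302, -0.17260575],
       [-0.99966811,  0.02268548,  0.01220843],
       [ 0.0159383 ,  0.17230137,  0.98491533]])}
wrist {'fov_y': 64.8324225386267, 'cx': 278.72188801603994, 'cy': 205.96525579673175, 'xyz': array([ 0.29116919, -0.64089204,  0.38555853]), 'attitude': array([[ 0.30657706,  0.91276787,  0.26993577],
       [-0.95184507,  0.29435105,  0.08572292],
       [-0.00121075, -0.28321771,  0.95905488]])}
```

View pics/side0.png

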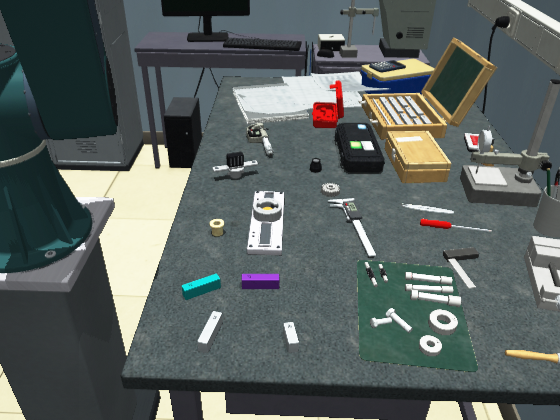

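View pics/top0.png

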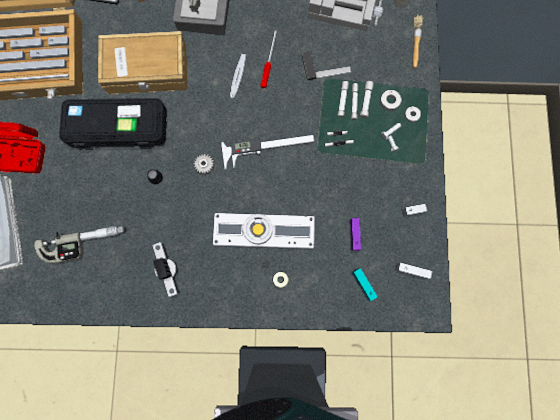

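View pics/wrist0.png

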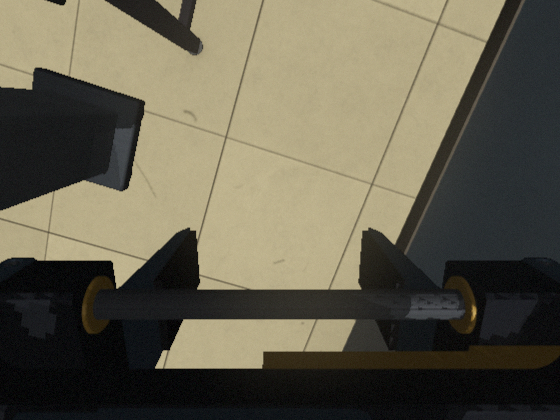

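The side view shows the carrier near (265,220), the short bar at (291,335), the long bar at (209,328), the keeper at (235,165) and the bush at (217,228). In the top view they are at (258,229), (415,209), (415,270), (165,269) and (281,280). The purple and turquoise bars are decoys.

```bash
cat > h.py <<'E'
import numpy as np, cv2
from rig import arm
def K(f):
    h=f["img"].shape[0]; F=h/2/np.tan(np.radians(f["fov_y"]/2)); return F,f["cx"],f["cy"]
def ray(f,uv):
    F,cx,cy=K(f); uv=np.atleast_2d(uv).astype(float)
    d=np.c_[(uv[:,0]-cx)/F,-(uv[:,1]-cy)/F,-np.ones(len(uv))]
    return d@f["attitude"].T
def onz(f,uv,z):
    d=ray(f,uv); o=f["xyz"]; return o+d*((z-o[2])/d[:,2])[:,None]
def proj(f,P):
    F,cx,cy=K(f); p=(np.atleast_2d(P)-f["xyz"])@f["attitude"]
    return np.c_[cx+F*p[:,0]/-p[:,2],cy-F*p[:,1]/-p[:,2]]
def grab(n,name=None):
    f=arm.grab_frame(n)
    if name: cv2.imwrite(f"pics/{name}.png",f["img"][:,:,::-1]); np.save(f"pics/{name}.npy",f,allow_pickle=True)
    return f
def crop(f,x0,y0,x1,y1,s,name):
    c=cv2.resize(f["img"][y0:y1,x0:x1,::-1],None,fx=s,fy=s,interpolation=cv2.INTER_CUBIC); cv2.imwrite(f"pics/{name}.png",c)
E
python3 - <<'E'
from h import *
t=grab("top","t1"); s=grab("side","s1")
crop(t,130,180,330,310,4,"tc1"); crop(s,170,130,330,360,2.6,"sc1")
crop(t,340,190,440,310,5,"tc2")
E
```

```text
(no output)
```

View pics/tc1.png

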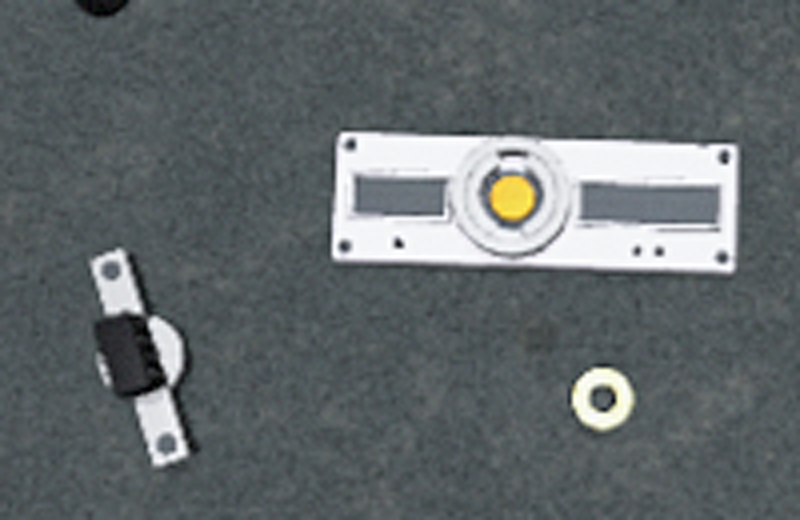

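View pics/tc2.png

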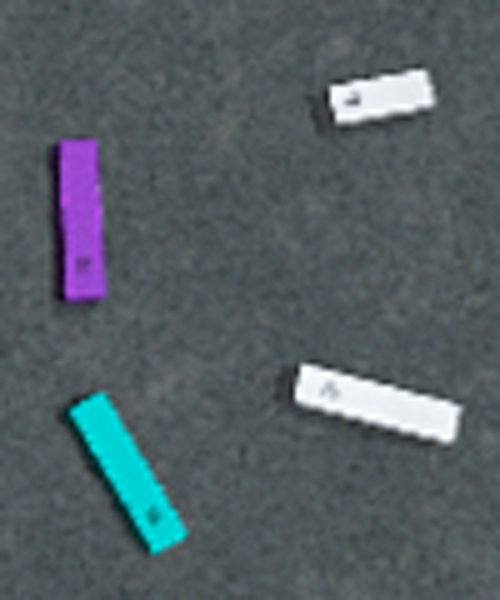

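View pics/sc1.png

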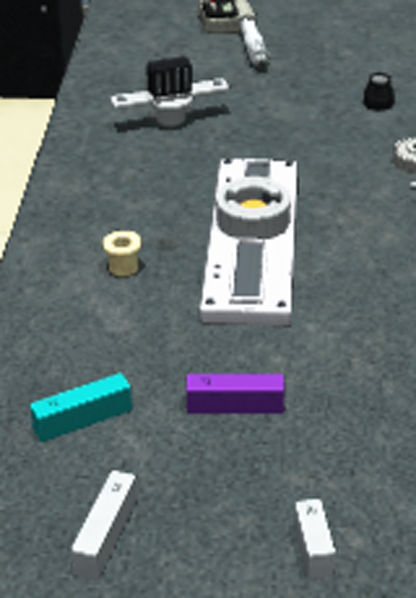

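```bash
cat > m1.py <<'E'
from h import *
t=np.load("pics/t1.npy",allow_pickle=True).item(); s=np.load("pics/s1.npy",allow_pickle=True).item()
def blob(f,box,thr):
    x0,y0,x1,y1=box; im=f["img"][y0:y1,x0:x1].astype(int)
    m=thr(im).astype(np.uint8); n,l,st,c=cv2.connectedComponentsWithStats(m)
    k=1+np.argmax(st[1:,4]); ys,xs=np.where(l==k); return np.c_[xs+x0,ys+y0]
def rect(f,px,z):
    P=onz(f,px,z)[:,:2]*1000
    (c,sz,a)=cv2.minAreaRect(P.astype(np.float32))
    return np.round(c,1),np.round(sz,1),round(a,1),np.round(P.mean(0),1)
W=lambda im:im.min(2)>170
for nm,b in(("short",(398,198,432,222)),("long",(392,255,440,285)),("carrier",(205,205,322,252))):
    z=.026 if nm!="carrier" else .018
    print("top",nm,rect(t,blob(t,b,W),z))
for nm,b in(("short",(280,315,305,352)),("long",(190,305,230,352)),("carrier",(240,180,290,260))):
    z=.026 if nm!="carrier" else .018
    print("side",nm,rect(s,blob(s,b,lambda im:im.min(2)>190),z))
Y=lambda im:(im[:,:,0]-im[:,:,2]>90)
print("plunger",rect(t,blob(t,(240,210,275,245),Y),.032))
D=lambda im:im.max(2)<50
print("gripblock",rect(t,blob(t,(150,250,182,285),D),.069))
print("bush",rect(t,blob(t,(268,268,295,295),lambda im:im.min(2)>120),.029))
G=lambda im:(im.max(2)<150)
print("p1",rect(t,blob(t,(217,222,242,236),G),.018)); print("p2",rect(t,blob(t,(275,222,312,238),G),.018))
E
python3 m1.py
```

```text
top short (array([ 607.1, -295.8]), array([17.2, 47.2]), 11.6, array([ 607.1, -296.2]))
top long (array([ 463. , -288.7]), array([73.8, 17.5]), 76.3, array([ 463. , -288.6]))
top carrier (array([549.5,  62.6]), array([234.6,  75. ]), 89.4, array([549.1,  64. ]))
side short (array([ 605.7, -292.4]), array([17.4, 47.7]), 11.9, array([ 606. , -293.2]))
side long (array([ 461.4, -285.3]), array([74.9, 17. ]), 76.3, array([ 461.1, -287.1]))
side carrier (array([548.1,  65.8]), array([239. ,  74.8]), 89.5, array([548.7,  50.6]))
plunger (array([549.4,  74.4]), array([23.4, 23.1]), 1.7, array([549.4,  74.9]))
gripblock (array([453.1, 278.5]), array([43.5, 26.3]), 22.1, array([454.6, 278.7]))
bush (array([435.6,  20.1]), array([34.3, 33.4]), 27.9, array([435.9,  20.1]))
p1 (array([550.2, 141.3]), array([51.6, 20.8]), 88.4, array([550.3, 141.4]))
p2 (array([549.,  -5.]), array([79.5, 20.8]), 89.0, array([549.2,  -5.6]))
```

Request:
move_arm --steps "393 371 -80 84;393 371 -80 84;393 371 -80 84;393 371 -80 84;393 371 -80 84;393 371 -80 84;393 371 -80 84;393 371 -80 84;393 371 -80 84;393 371 -80 84" --claw 1 --force 25

```text
time_s: 1.25
eef_pos: [0.5749, -0.3252, 0.2185]
ee_rot: [[0.978, 0.211, -0.0], [0.211, -0.978, -0.0], [-0.0, 0.0, -1.0]]
wrist_force: [0.3, -0.1, -0.5]
gripper_width: 0.0912
```

Request:
move_arm --steps "32 30 -8 0;32 30 -8 0;32 30 -8 0;32 30 -8 0"

```text
time_s: 1.65
eef_pos: [0.6063, -0.2958, 0.2106]
ee_rot: [[0.978, 0.21, -0.001], [0.21, -0.978, -0.0], [-0.001, 0.0, -1.0]]
wrist_force: [0.0, 0.1, -0.3]
gripper_width: 0.091
```

Run:
```python
from h import *
s=arm.read_state(); print(s["eef_pos"],s["ee_rot"])
f=grab("wrist","w1"); print(proj(f,[[.607,-.295,.026]]))
```

```text
[ 0.60633049 -0.29584244  0.21060303] [[ 9.77723201e-01  2.09897603e-01 -5.81620326e-04]
 [ 2.09897507e-01 -9.77723369e-01 -2.22498329e-04]
 [-6.15365651e-04  9.54611224e-05 -9.99999806e-01]]
[[278.74808448 203.89014235]]
```

View pics/w1.png

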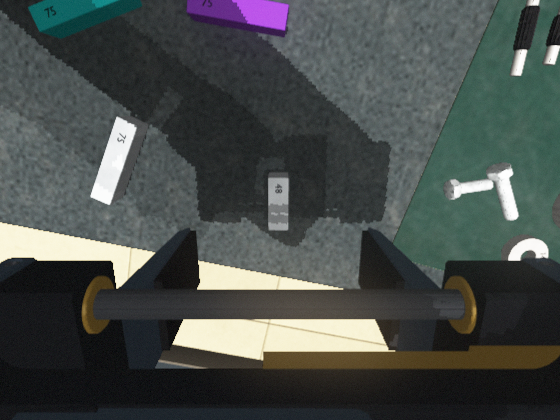

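Run:
```python
from m1 import blob,rect
from h import *
f=np.load("pics/w1.npy",allow_pickle=True).item()
crop(f,250,160,310,240,7,"w1c")
im=f["img"]; print(im[160:240:3,278].tolist())
```

```text
top short (array([ 607.1, -295.8]), array([17.2, 47.2]), 11.6, array([ 607.1, -296.2]))
top long (array([ 463. , -288.7]), array([73.8, 17.5]), 76.3, array([ 463. , -288.6]))
top carrier (array([549.5,  62.6]), array([234.6,  75. ]), 89.4, array([549.1,  64. ]))
side short (array([ 605.7, -292.4]), array([17.4, 47.7]), 11.9, array([ 606. , -293.2]))
side long (array([ 461.4, -285.3]), array([74.9, 17. ]), 76.3, array([ 461.1, -287.1]))
side carrier (array([548.1,  65.8]), array([239. ,  74.8]), 89.5, array([548.7,  50.6]))
plunger (array([549.4,  74.4]), array([23.4, 23.1]), 1.7, array([549.4,  74.9]))
gripblock (array([453.1, 278.5]), array([43.5, 26.3]), 22.1, array([454.6, 278.7]))
bush (array([435.6,  20.1]), array([34.3, 33.4]), 27.9, array([435.9,  20.1]))
p1 (array([550.2, 141.3]), array([51.6, 20.8]), 88.4, array([550.3, 141.4]))
p2 (array([549.,  -5.]), array([79.5, 20.8]), 89.0, array([549.2,  -5.6]))
[[51, 58, 54], [51, 55, 53], [46, 51, 51], [46, 51, 49], [60, 63, 62], [77, 80, 79], [149, 154, 152], [162, 166, 167], [113, 113, 118], [74, 74, 76], [68, 71, 71], [147, 148, 150], [165, 167, 170], [166, 170, 171], [163, 167, 165], [138, 138, 139], [119, 121, 121], [117, 119, 118], [121, 125, 126], [114, 117, 116], [118, 121, 119], [151, 154, 155], [163, 163, 166], [151, 154, 155], [58, 63, 61], [59, 62, 61], [62, 65, 62]]
```

View pics/w1c.png

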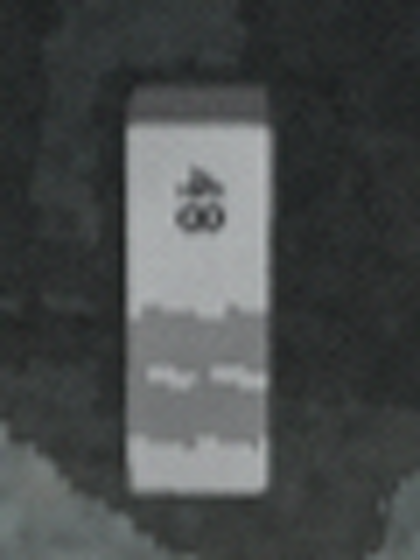

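Wrist crop: the short bar's top face spans columns 268–289 and rows 177–230, centred at (278.5, 204). The prediction was (278.7, 203.9), so I descend.

Request:
move_arm --steps "1 1 -50 0;1 1 -100 0;1 1 -115 0;1 1 -122 0;1 1 -122 0;1 1 -122 0"

```text
time_s: 2.3
eef_pos: [0.6082, -0.2959, 0.0909]
ee_rot: [[0.978, 0.209, 0.002], [0.209, -0.978, -0.002], [0.002, 0.002, -1.0]]
wrist_force: [0.3, 0.6, 0.1]
gripper_width: 0.091
```

Request:
move_arm --steps "0 0 0 0;0 0 0 0;0 0 0 0;0 0 0 0;0 0 0 0;0 0 0 0;0 0 0 0" --claw -1

```text
time_s: 3.0
eef_pos: [0.6081, -0.2959, 0.0908]
ee_rot: [[0.978, 0.209, 0.002], [0.209, -0.978, -0.002], [0.002, 0.002, -1.0]]
wrist_force: [-0.6, -0.2, -0.0]
gripper_width: 0.038
```

Request:
move_arm --steps "0 0 0 0;0 0 0 0;0 0 0 0;0 0 0 0;0 0 0 0;0 0 0 0"

```text
time_s: 3.6
eef_pos: [0.6081, -0.2958, 0.0907]
ee_rot: [[0.978, 0.209, 0.002], [0.209, -0.978, -0.001], [0.001, 0.002, -1.0]]
wrist_force: [-0.5, 0.2, -1.0]
gripper_width: 0.0178
```

Request:
move_arm --steps "0 0 5 0;0 0 15 0;0 0 40 0;0 0 80 0;0 0 100 0;0 0 100 0"

```text
time_s: 4.2
eef_pos: [0.6096, -0.2966, 0.1949]
ee_rot: [[0.978, 0.209, 0.007], [0.209, -0.978, -0.004], [0.006, 0.005, -1.0]]
wrist_force: [-0.1, -0.3, -1.6]
gripper_width: 0.0175
```

Request:
move_arm --steps "-59 400 0 -12.6;-59 400 0 -12.6;-59 400 0 -12.6;-59 400 0 -12.6;-59 400 0 -12.6;-59 400 0 -12.6;-59 400 0 -12.6;-59 400 0 -12.6;-59 400 0 -12.6;-59 400 0 -12.6"

```text
time_s: 5.2
eef_pos: [0.55, 0.1045, 0.1944]
ee_rot: [[1.0, -0.007, 0.005], [-0.007, -1.0, -0.006], [0.005, 0.006, -1.0]]
wrist_force: [-0.2, 0.4, -1.8]
gripper_width: 0.018
```

```bash
sed -i 's/^for nm/if __name__=="__main__":\n  pass\nfor nm/' m1.py
python3 - <<'E'
from h import *
s=arm.read_state(); print(s["eef_pos"],s["ee_rot"])
f=grab("wrist","w2")
E
```

```text
[0.54997235 0.10450565 0.19439352] [[ 0.99996366 -0.00688758  0.00502393]
 [-0.00685959 -0.99996097 -0.00556791]
 [ 0.00506208  0.00553325 -0.99997188]]
```

View pics/w2.png

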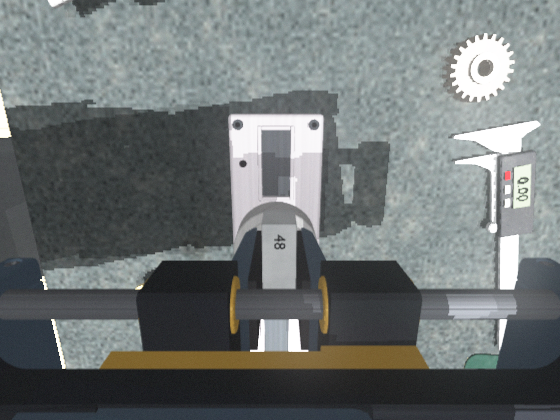

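Run:
```python
from h import *
f=np.load("pics/w2.npy",allow_pickle=True).item()
crop(f,220,105,335,265,5,"w2c")
print(onz(f,[[237,125],[314,124],[242,163]],.018)*1000)
print(proj(f,[[.5502,.1413,.018],[.5494,.075,.044]]))
```

```text
[[518.90733081 172.22696079  18.        ]
 [579.99065807 172.61719761  18.        ]
 [521.72023362 141.91623243  18.        ]]
[[276.75406732 163.5125612 ]
 [276.3687754  250.99801238]]
```

View pics/w2c.png

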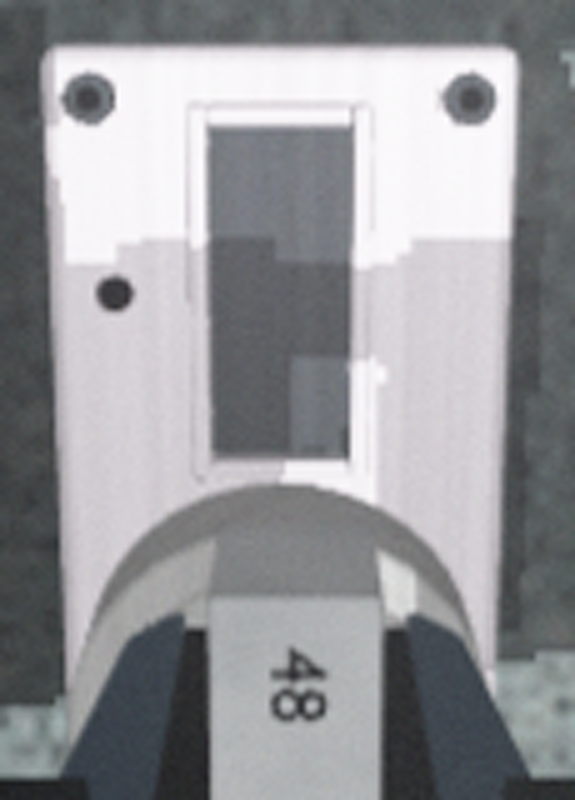

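Run:
```python
from h import *
f=np.load("pics/w2.npy",allow_pickle=True).item()
print(f["xyz"])
print(onz(f,[[261.4,130],[290.8,130]],.023)*1000, onz(f,[[262.2,196.8],[290,196.6]],.018)*1000)
c=np.array([[45,50],[516,50],[65,600],[497,600]])/5+[220,105]
print(onz(f,c,.018)*1000)
# bar held: edges of top at crop (211,600),(382,597)
print(onz(f,np.array([[211,598],[382,597]])/5+[220,105],.1944-.065)*1000)
```

```text
[0.55075294 0.18617077 0.28782735]
[[538.40631142 168.56399818  23.        ]
 [561.40190166 168.41877656  23.        ]] [[537.68662748 113.10721493  18.        ]
 [561.17671368 113.11026045  18.        ]]
[[512.94395606 179.91306576  18.        ]
 [587.06811927 179.46057077  18.        ]
 [511.87494543  87.98704579  18.        ]
 [586.78973394  87.40381697  18.        ]]
[[542.78247116 128.62349287 129.4       ]
 [560.18771949 128.59625957 129.4       ]]
```

Request:
move_arm --steps "-1 36 0 0;-1 36 -40 0;-1 36 -70 0;-1 36 -72 0;-1 36 -72 0;-1 36 -72 0"

```text
time_s: 5.85
eef_pos: [0.5502, 0.1389, 0.1238]
ee_rot: [[1.0, -0.009, 0.007], [-0.009, -1.0, -0.005], [0.007, 0.005, -1.0]]
wrist_force: [-0.4, -0.5, -2.0]
gripper_width: 0.0177
```

Run:
```python
from h import *
s=arm.read_state(); print(s["eef_pos"],s["ee_rot"])
f=grab("wrist","w3");crop(f,200,85,355,235,5,"w3c")
t=grab("top","t3"); crop(t,205,205,325,255,6,"t3c")
t=grab("side","s3"); crop(t,225,165,305,265,6,"s3c")
```

```text
[0.55019638 0.13889619 0.12377774] [[ 0.99993423 -0.00934836  0.00664366]
 [-0.00931313 -0.99994251 -0.00531406]
 [ 0.00669295  0.00525184 -0.99996381]]
```

View pics/w3c.png

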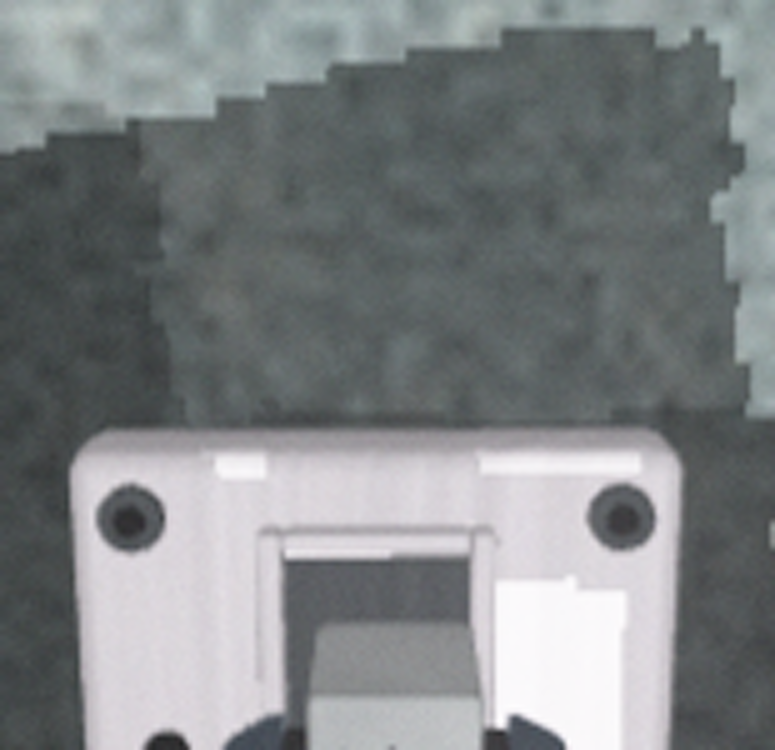

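View pics/s3c.png

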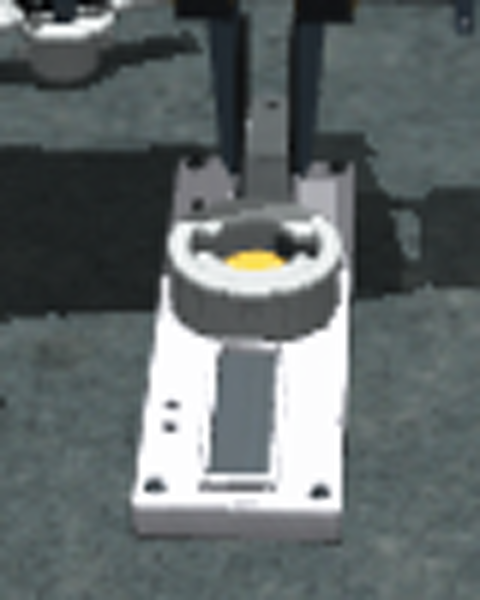

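Run:
```python
from h import *
f=np.load("pics/w3.npy",allow_pickle=True).item()
g=lambda a:np.array(a)/5+[200,85]
print("lip",onz(f,g([[285,557],[470,555]]),.023)*1000)
print("lip outer",onz(f,g([[260,530],[494,530]]),.023)*1000)
print("plate",onz(f,g([[71,475],[682,470]]),.018)*1000)
print("screws",onz(f,g([[131,518],[622,517]]),.018)*1000)
zb=.1238-.0908
print("bar bot",onz(f,g([[316,624],[474,624]]),zb)*1000)
print("bar top",onz(f,g([[309,696],[481,696]]),zb+.026)*1000)
```

```text
lip [[538.64653808 168.30433221  23.        ]
 [561.14099898 168.32566248  23.        ]]
lip outer [[535.71651491 171.71565673  23.        ]
 [564.03255441 171.42876621  23.        ]]
plate [[512.35329106 177.64858967  18.        ]
 [587.42529448 177.53248209  18.        ]]
screws [[519.4173813  172.15005235  18.        ]
 [580.22693781 171.66446895  18.        ]]
bar bot [[542.67853841 162.86143598  33.        ]
 [561.12747816 162.66707547  33.        ]]
bar top [[542.97575187 163.34419374  59.        ]
 [560.45494764 163.15448392  59.        ]]
```

Request:
move_arm --steps "-2.5 2.5 0 0;-2.5 2.5 0 0;-2.5 2.5 0 0;-2.5 2.5 0 0;-2.5 2.5 0 0"

```text
time_s: 6.5
eef_pos: [0.5475, 0.1418, 0.1238]
ee_rot: [[1.0, -0.009, 0.007], [-0.009, -1.0, -0.005], [0.007, 0.005, -1.0]]
wrist_force: [-0.1, 0.5, -1.3]
gripper_width: 0.0178
```

Request:
move_arm --steps "0.5 -0.5 -4 0;0.5 -0.5 -8 0;0.5 -0.5 -12 0;0.5 -0.5 -15 0;0.5 -0.5 -15 0;0.5 -0.5 -15 0"

```text
time_s: 7.1
eef_pos: [0.548, 0.1413, 0.1085]
ee_rot: [[1.0, -0.009, 0.007], [-0.009, -1.0, -0.005], [0.007, 0.005, -1.0]]
wrist_force: [0.3, -0.1, -1.9]
gripper_width: 0.0178
```

Run:
```python
from h import *
s=arm.read_state(); print(s["eef_pos"],s["wrist_force"])
f=grab("wrist","w4");crop(f,200,85,355,235,5,"w4c")
```

```text
[0.5479608  0.14133608 0.10852972] [ 0.31297323 -0.09099518 -1.92334277]
```

View pics/w4c.png

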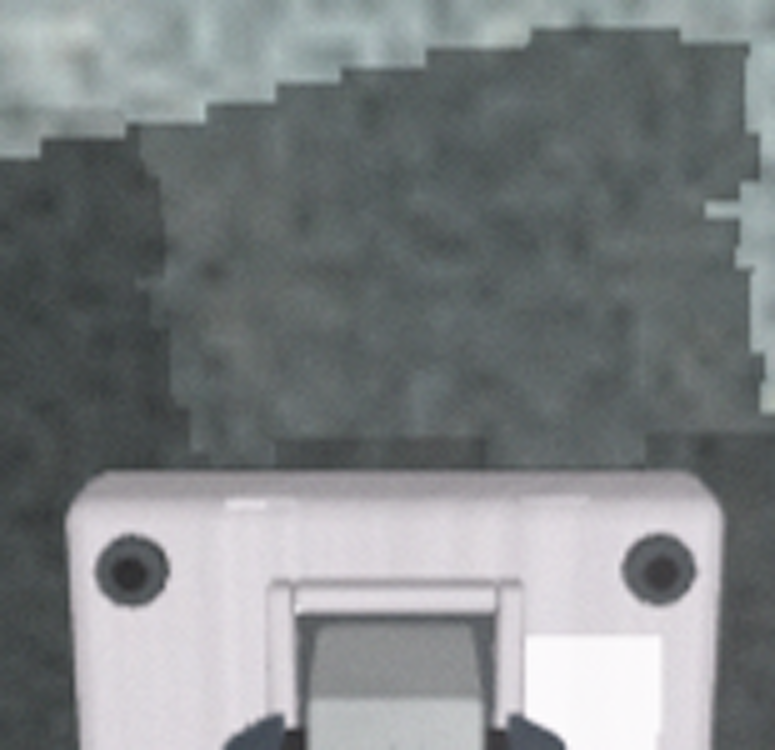

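The bar sits in pocket 1 with a gap on every side (bar at crop columns 315–474, pocket at 297–495). I release it.

Request:
move_arm --steps "0 0 -0.5 0;0 0 -1 0;0 0 -1 0"

```text
time_s: 7.45
eef_pos: [0.5481, 0.1414, 0.1083]
ee_rot: [[1.0, -0.009, 0.007], [-0.009, -1.0, -0.005], [0.007, 0.005, -1.0]]
wrist_force: [-5.8, -1.6, 15.0]
gripper_width: 0.0176
```

Request:
move_arm --steps "0 0 0 0;0 0 0 0;0 0 0 0;0 0 0 0;0 0 0 0;0 0 0 0" --claw 0.2

```text
time_s: 8.05
eef_pos: [0.5481, 0.1414, 0.1082]
ee_rot: [[1.0, -0.009, 0.007], [-0.008, -1.0, -0.005], [0.007, 0.005, -1.0]]
wrist_force: [0.4, -0.1, 0.4]
gripper_width: 0.0546
```

Request:
move_arm --steps "0 0 30 0;0 0 80 0;0 0 100 0;0 0 100 0"

```text
time_s: 8.45
eef_pos: [0.5495, 0.1417, 0.2114]
ee_rot: [[1.0, -0.009, 0.012], [-0.009, -1.0, -0.004], [0.012, 0.004, -1.0]]
wrist_force: [-0.2, 0.1, -1.2]
gripper_width: 0.0548
```

Run:
```python
from h import *
s=arm.read_state(); print(s["eef_pos"],s["wrist_force"])
f=grab("wrist","w5")
```

```text
[0.54950892 0.14170582 0.21139489] [-0.21573796  0.14651189 -1.1564664 ]
```

View pics/w5.png

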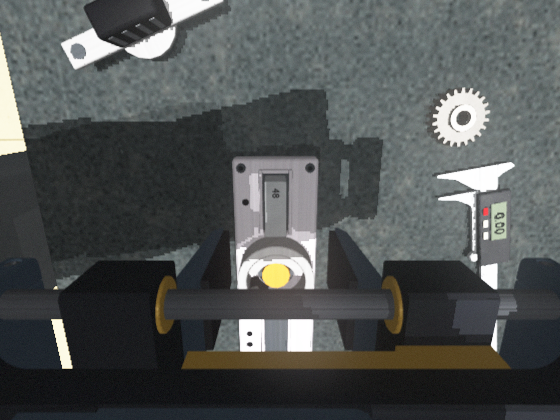

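Short bar "48" lies in pocket 1 at about (275,205) in the wrist view. The gear at (463,117) is undisturbed. Next is the long bar.

Request:
move_arm --steps "-87 -430 0 -13;-87 -430 0 -13;-87 -430 0 -13;-87 -430 0 -13;-87 -430 0 -13;-87 -430 0 -13;-87 -430 0 -13;-87 -430 0 -13;-87 -430 0 -13;-87 -430 0 -13" --claw 0.6

```text
time_s: 9.5
eef_pos: [0.4603, -0.2918, 0.2079]
ee_rot: [[0.972, -0.237, 0.007], [-0.237, -0.972, -0.006], [0.008, 0.005, -1.0]]
wrist_force: [0.4, 0.4, 0.0]
gripper_width: 0.073
```

Run:
```python
from h import *
s=arm.read_state(); print(s["eef_pos"],s["ee_rot"],s["gripper_width"])
f=grab("wrist","w6");print(proj(f,[[.4628,-.2879,.026]]))
```

```text
[ 0.46030876 -0.29181221  0.20793271] [[ 0.97151606 -0.23688058  0.00664338]
 [-0.23684032 -0.97152806 -0.00631589]
 [ 0.00795035  0.00456257 -0.99995799]] 0.07300496468325966
[[278.18279746 200.04371459]]
```

View pics/w6.png

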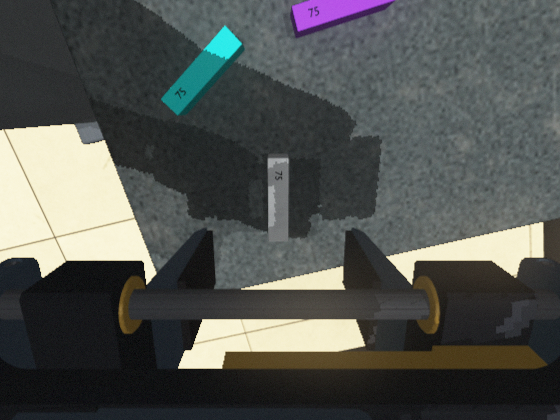

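The long bar's top face spans columns 268–289 and rows 158–241, centred at (278.3, 199.7). That matches the prediction, so I descend.

Request:
move_arm --steps "2 4.5 -40 0;2 4.5 -80 0;2 4.5 -110 0;2 4.5 -118 0;2 4.5 -118 0;2 4.5 -118 0;2 4.5 -118 0"

```text
time_s: 10.25
eef_pos: [0.4632, -0.2856, 0.0912]
ee_rot: [[0.972, -0.236, 0.008], [-0.236, -0.972, -0.007], [0.009, 0.005, -1.0]]
wrist_force: [0.7, -0.3, 0.5]
gripper_width: 0.073
```

Request:
move_arm --steps "0 0 0 0;0 0 0 0;0 0 0 0;0 0 0 0;0 0 0 0;0 0 0 0;0 0 0 0;0 0 0 0;0 0 0 0;0 0 0 0" --claw -1

```text
time_s: 11.25
eef_pos: [0.4632, -0.2856, 0.0911]
ee_rot: [[0.972, -0.236, 0.008], [-0.236, -0.972, -0.007], [0.009, 0.005, -1.0]]
wrist_force: [-0.7, -0.2, -1.2]
gripper_width: 0.0174
```

Request:
move_arm --steps "0 0 5 0;0 0 20 0;0 0 60 0;30 60 100 5;86 210 104 13.2;86 210 104 13.2;86 210 104 13.2;86 210 104 13.2;86 210 104 13.2;86 210 104 13.2"

```text
time_s: 12.25
eef_pos: [0.5493, -0.075, 0.196]
ee_rot: [[1.0, -0.006, 0.01], [-0.006, -1.0, -0.005], [0.01, 0.005, -1.0]]
wrist_force: [-0.5, -0.3, -1.8]
gripper_width: 0.0178
```

Run:
```python
from h import *
s=arm.read_state(); print(s["eef_pos"],s["ee_rot"],s["gripper_width"],s["wrist_force"])
f=grab("wrist","w7")
crop(f,210,90,340,220,6,"w7c")
```

```text
[ 0.54926749 -0.07504633  0.19603165] [[ 0.99993333 -0.00622147  0.00972803]
 [-0.00617351 -0.99996868 -0.00495162]
 [ 0.00975854  0.00489123 -0.99994042]] 0.017844929665949277 [-0.53986305 -0.27933345 -1.76115799]
```

View pics/w7.png

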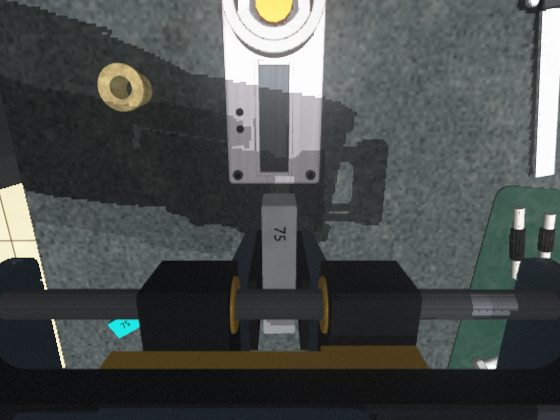

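View pics/w7c.png

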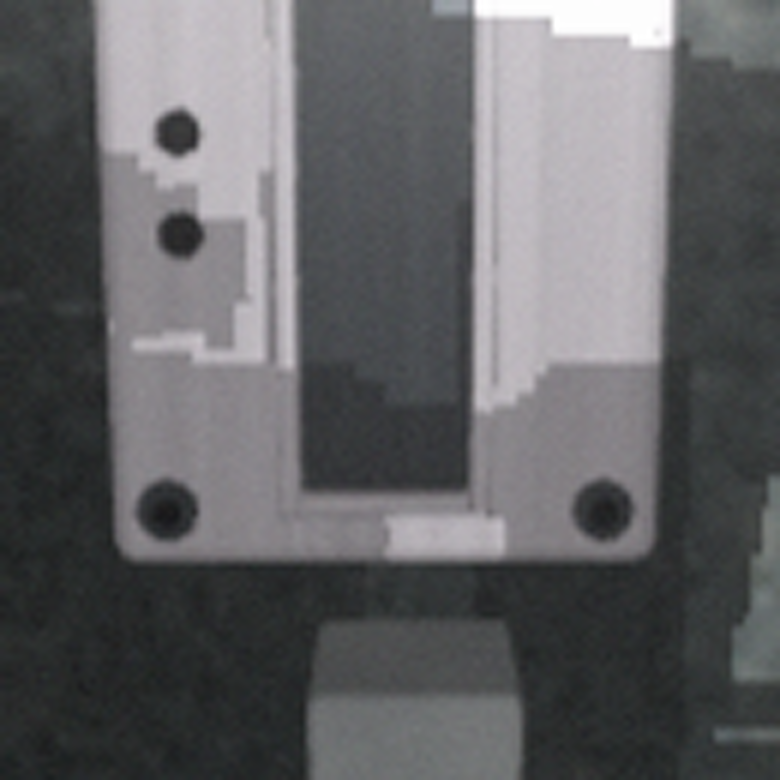

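Run:
```python
from h import *
f=np.load("pics/w7.npy",allow_pickle=True).item()
crop(f,240,50,310,90,8,"w7d")
g=lambda a:np.array(a)/6+[210,90]
print("floor -y",onz(f,g([[301,490],[468,490]]),.018)*1000)
print("lip outer -y",onz(f,g([[278,515],[492,515]]),.023)*1000)
print("plate",onz(f,g([[120,561],[655,561]]),.018)*1000)
zt=.196-.065
print("bar top",onz(f,g([[308,692],[522,692]]),zt)*1000)
print("bar bot",onz(f,g([[317,620],[511,620]]),zt-.026)*1000)
```

```text
floor -y [[536.46708307 -45.12910261  18.        ]
 [559.60305927 -45.29705772  18.        ]]
lip outer -y [[533.49737657 -47.60787542  23.        ]
 [562.7060342  -47.82355525  23.        ]]
plate [[510.95429152 -54.99711085  18.        ]
 [585.85520308 -55.56754398  18.        ]]
bar top [[542.1305528  -40.66631217 131.        ]
 [559.9738973  -40.8142949  131.        ]]
bar bot [[541.92372123 -41.2096764  105.        ]
 [560.54940926 -41.35714954 105.        ]]
```

View pics/w7d.png

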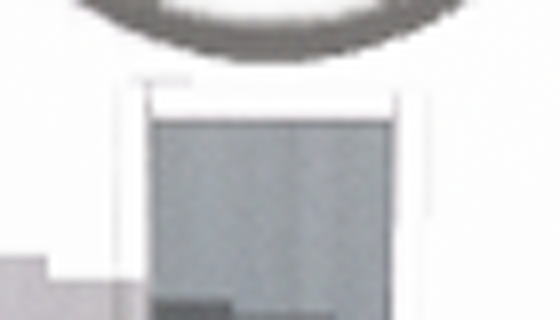

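Run:
```python
from h import *
f=np.load("pics/w7.npy",allow_pickle=True).item()
print(f["xyz"],onz(f,[[258.75,65],[289.1,65]],.018)*1000)
```

```text
[0.54955783 0.0065568  0.28952651] [[537.16032912  36.91471826  18.        ]
 [560.22224194  36.81431192  18.        ]]
```

Request:
move_arm --steps "-2.5 50 0 0;-2.5 74 -40 0;-2.5 74 -65 0;-2.5 74 -72 0;-2.5 74 -72 0;-2.5 74 -72 0;-2.5 74 -72 0"

```text
time_s: 13.0
eef_pos: [0.5472, -0.0025, 0.125]
ee_rot: [[1.0, -0.009, 0.011], [-0.009, -1.0, -0.005], [0.011, 0.005, -1.0]]
wrist_force: [-1.4, 0.5, -2.8]
gripper_width: 0.0177
```

Run:
```python
from h import *
s=arm.read_state(); print(s["eef_pos"],s["ee_rot"],s["gripper_width"],s["wrist_force"])
f=grab("wrist","w8")
crop(f,210,50,340,230,4.2,"w8c")
```

```text
[ 0.54720299 -0.00247819  0.12504013] [[ 0.99990051 -0.00856557  0.01120711]
 [-0.0085101  -0.99995135 -0.00498841]
 [ 0.0112493   0.00489254 -0.99992476]] 0.017728042642763914 [-1.36757843  0.54732645 -2.79934981]
```

View pics/w8c.png

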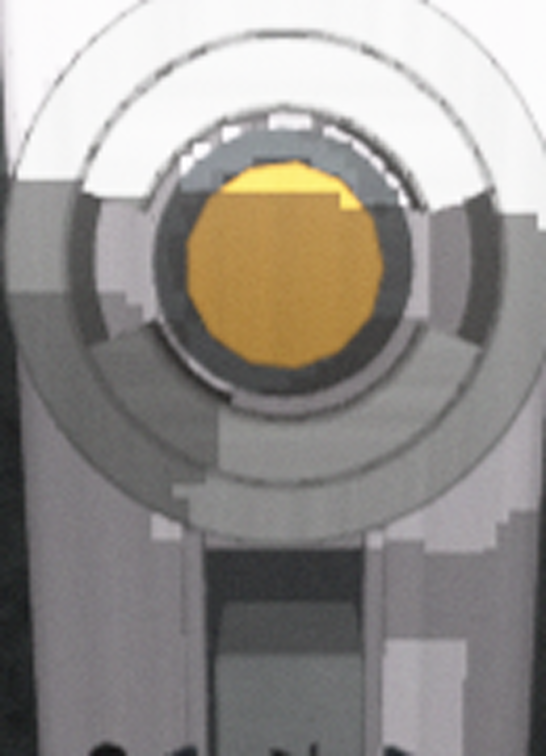

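Run:
```python
from h import *
f=np.load("pics/w8.npy",allow_pickle=True).item()
crop(f,245,170,310,235,10,"w8d")
crop(f,190,30,350,190,4.5,"w8e")
```

```text
(no output)
```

View pics/w8d.png

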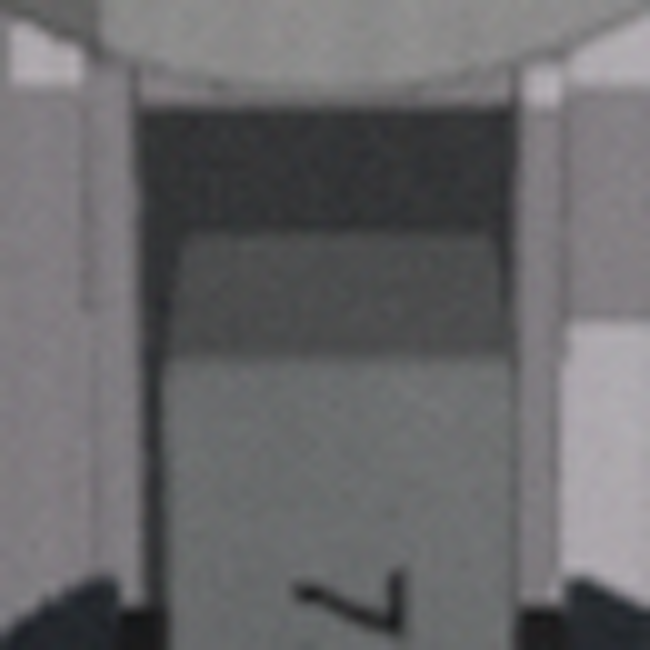

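View pics/w8e.png

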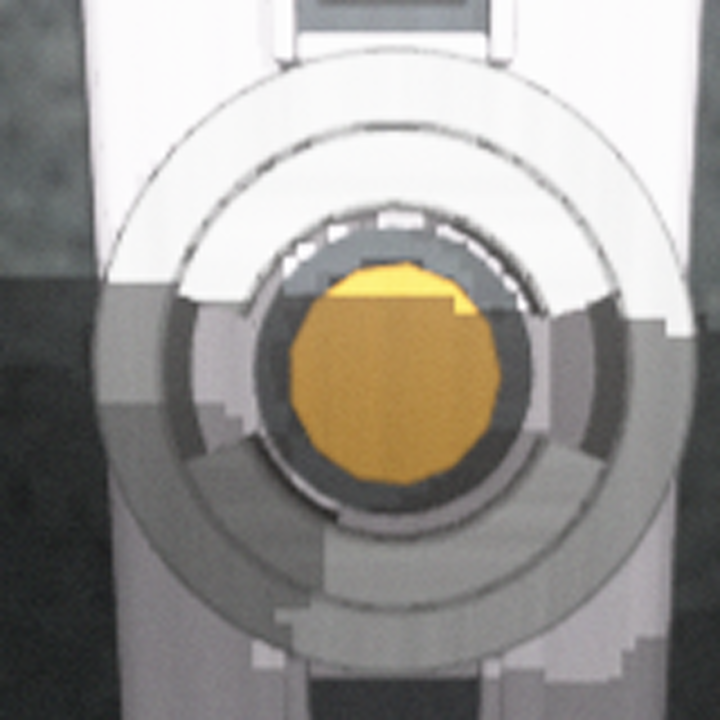

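Run:
```python
from h import *
f=np.load("pics/w8.npy",allow_pickle=True).item()
g=lambda a:np.array(a)/10+[245,170]
print("lip in",onz(f,g([[142,232],[516,232]]),.023)*1000,"floor+y",onz(f,g([[142,107],[516,107]]),.018)*1000)
print("bar bot",onz(f,g([[183,232],[497,232]]),.034)*1000)
print("bar top",onz(f,g([[165,357],[516,357]]),.060)*1000)
e=lambda a:np.array(a)/4.5+[190,30]
print("sock",onz(f,e([[95,355],[695,360],[395,48],[395,672]]),.044)*1000)
print("sock in",onz(f,e([[167,375],[629,372],[400,122],[400,609]]),.044)*1000)
```

```text
lip in [[537.40364778  28.63303289  23.        ]
 [560.22890016  28.39142354  23.        ]] floor+y [[537.34164516  35.3211378   18.        ]
 [560.49082837  35.08631825  18.        ]]
bar bot [[540.33227933  31.44871021  34.        ]
 [558.4190293   31.25725874  34.        ]]
bar top [[540.31080674  31.72402354  60.        ]
 [557.87732741  31.53014837  60.        ]]
sock [[515.29219328  78.28065151  44.        ]
 [582.84267727  77.21307812  44.        ]
 [549.24940956 109.38233712  44.        ]
 [548.67110902  41.64994013  44.        ]]
sock in [[523.25079143  76.05442319  44.        ]
 [575.42766634  75.96772092  44.        ]
 [549.72694364 102.13211905  44.        ]
 [549.32640099  49.22942849  44.        ]]
```

Request:
move_arm --steps "-0.5 0.5 -4 0;-0.5 0.5 -8 0;-0.5 0.5 -12 0;-0.5 0.5 -15 0;-0.5 0.5 -16 0;-0.5 0.5 -16 0"

```text
time_s: 13.65
eef_pos: [0.5465, -0.0018, 0.1091]
ee_rot: [[1.0, -0.008, 0.01], [-0.008, -1.0, -0.005], [0.01, 0.005, -1.0]]
wrist_force: [-4.3, 0.1, 9.2]
gripper_width: 0.0179
```

Run:
```python
from h import *
s=arm.read_state(); print(s["eef_pos"],s["wrist_force"])
f=grab("wrist","w9");crop(f,235,150,320,250,6,"w9c")
```

```text
[ 0.54654538 -0.00180251  0.10910788] [-4.25792516  0.08819062  9.15735297]
```

View pics/w9c.png

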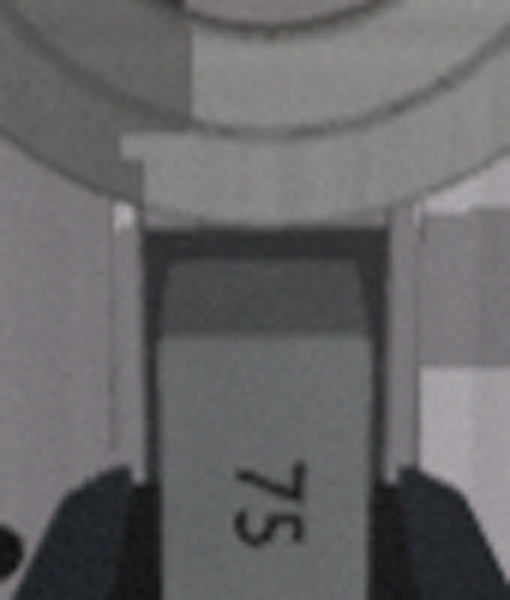

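The long bar sits inside the lips of pocket 2 and touches the floor (9 N). I release it and lift off.

Request:
move_arm --steps "0 0 0 0;0 0 0 0;0 0 0 0;0 0 0 0;0 0 0 0;0 0 0 0" --claw 0.2

```text
time_s: 14.3
eef_pos: [0.5465, -0.0018, 0.1091]
ee_rot: [[1.0, -0.008, 0.01], [-0.008, -1.0, -0.005], [0.01, 0.005, -1.0]]
wrist_force: [0.2, -0.9, -0.6]
gripper_width: 0.0542
```

Request:
move_arm --steps "0 0 30 0;0 0 80 0;0 0 120 0;0 0 120 0;0 0 120 0"

```text
time_s: 14.8
eef_pos: [0.5467, -0.0018, 0.2298]
ee_rot: [[1.0, -0.008, 0.012], [-0.008, -1.0, -0.005], [0.012, 0.005, -1.0]]
wrist_force: [-0.6, -0.2, -0.1]
gripper_width: 0.0546
```

Run:
```python
from h import *
s=arm.read_state(); print(s["eef_pos"],s["ee_rot"])
f=grab("wrist","w10"); t=grab("top","t10"); crop(t,205,205,325,255,6,"t10c"); crop(t,130,235,200,305,8,"t10k")
s=grab("side","s10"); crop(s,190,130,310,270,5,"s10c")
```

```text
[ 0.54672856 -0.0018025   0.22979729] [[ 0.99989198 -0.00828596  0.01213985]
 [-0.00822523 -0.99995345 -0.00504415]
 [ 0.01218108  0.00494375 -0.99991359]]
```

View pics/s10c.png

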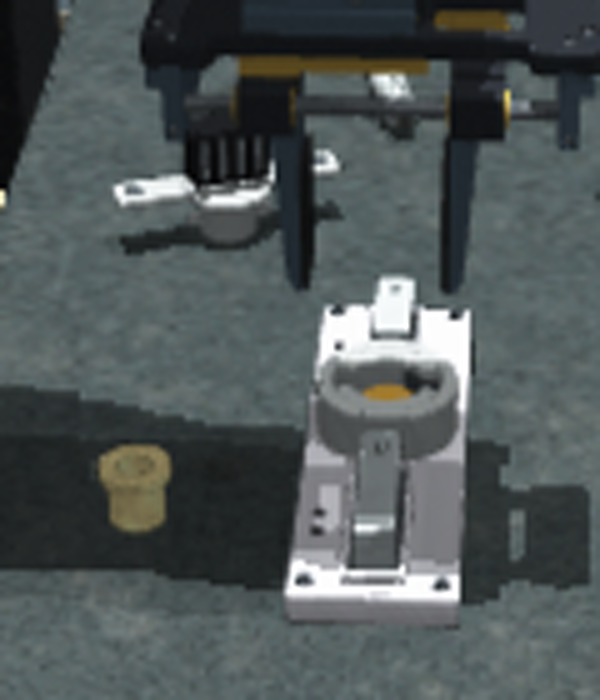

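View pics/t10k.png

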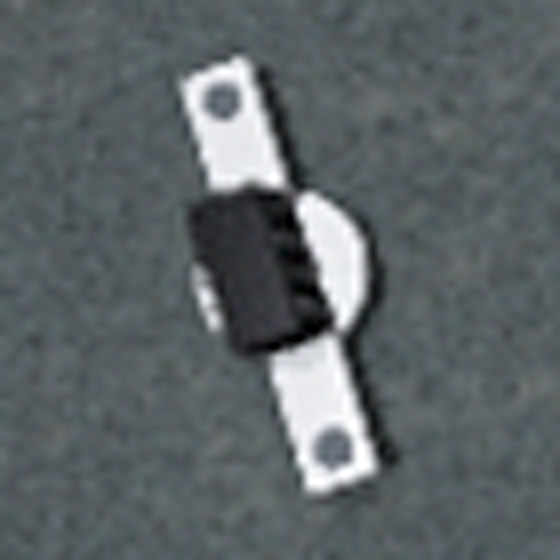

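View pics/w10.png

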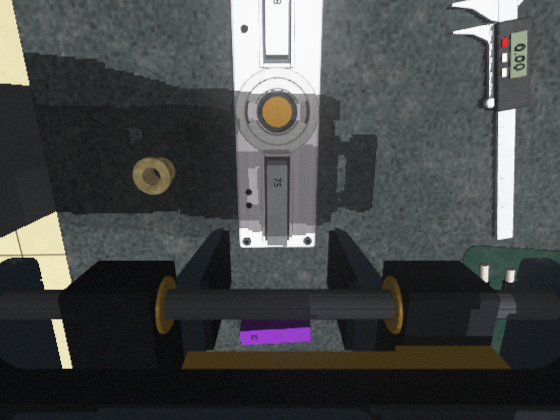

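Both bars are seated: "48" in pocket 1, and "75" in pocket 2 at wrist (276,195). The keeper's wing holes are at t10k crop (222,100) and (334,448).

Run:
```python
from h import *
t=np.load("pics/t10.npy",allow_pickle=True).item()
g=lambda a:np.array(a)/8+[130,235]
P=onz(t,g([[222,100],[334,448],[183,82],[243,58],[312,493],[380,467]]),.034)*1000
print(P, P[:2].mean(0),P[2:].mean(0))
d=P[0]-P[1]; print(np.degrees(np.arctan2(d[1],d[0])),np.linalg.norm(d)); d=P[2:4].mean(0)-P[4:].mean(0); print(np.degrees(np.arctan2(d[1],d[0])),np.linalg.norm(d))
s=np.load("pics/s1.npy",allow_pickle=True).item(); crop(s,205,145,265,185,10,"s1k")
```

```text
[[501.3670616  301.12044829  34.        ]
 [404.59435904 262.77403835  34.        ]
 [506.25946188 312.56019111  34.        ]
 [513.49353783 296.03427886  34.        ]
 [392.12305847 268.05731739  34.        ]
 [399.62983328 249.60968927  34.        ]] [452.98071032 281.94724332  34.        ] [452.87647286 281.56536916  34.        ]
21.616062812397026 104.09324241339837
21.74233468150287 122.73126416350743
```

View pics/s1k.png

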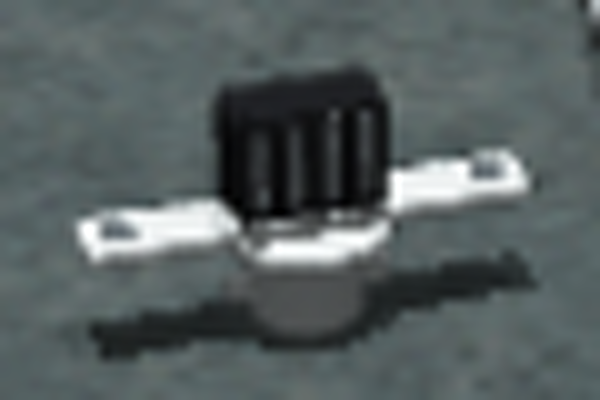

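Request:
move_arm --steps "-94 284 0 112.2;-94 284 0 112.2;-94 284 0 112.2;-94 284 0 112.2;-94 284 0 112.2;-94 284 0 112.2;-94 284 0 112.2;-94 284 0 112.2;-94 284 0 112.2;-94 284 0 112.2" --claw 0.6

```text
time_s: 15.95
eef_pos: [0.4511, 0.2821, 0.2262]
ee_rot: [[0.072, 0.997, 0.004], [0.997, -0.072, 0.007], [0.007, 0.003, -1.0]]
wrist_force: [0.7, -0.5, -0.4]
gripper_width: 0.0727
```

Request:
move_arm --steps "2 0 0 25.8;2 0 0 25.8;2 0 0 25.8;2 0 0 25.8;2 0 0 25.8;2 0 0 25.8"

```text
time_s: 16.55
eef_pos: [0.453, 0.282, 0.2257]
ee_rot: [[-0.366, 0.931, -0.0], [0.931, 0.366, 0.007], [0.007, 0.002, -1.0]]
wrist_force: [0.6, 0.2, 0.2]
gripper_width: 0.0731
```

Run:
```python
from h import *
s=arm.read_state(); print(s["eef_pos"],s["ee_rot"],s["qpos"])
f=grab("wrist","w11"); print(proj(f,[[.453,.2818,.069],[.453,.2818,.034]]))
```

```text
[0.45297873 0.28203392 0.22572208] [[-3.65654417e-01  9.30750604e-01 -3.99766317e-04]
 [ 9.30724206e-01  3.65647219e-01  7.38667770e-03]
 [ 7.02132818e-03  2.32889914e-03 -9.99972638e-01]] [ 29.26869666  12.25315554 120.47544829   0.51940614  47.08562913
 -82.53230256]
[[276.23212938 211.9539887 ]
 [276.23096455 200.12676975]]
```

View pics/w11.png

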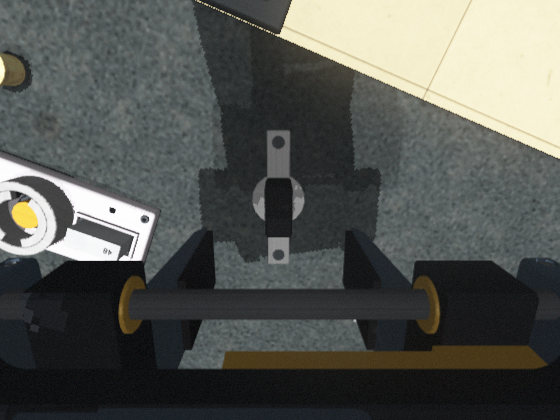

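Run:
```python
from h import *
f=np.load("pics/w11.npy",allow_pickle=True).item()
crop(f,245,120,315,270,5,"w11c")
P=onz(f,[[278.5,142.5],[278.5,255]],.034)*1000; print(P,P.mean(0)); d=P[1]-P[0]; print(np.degrees(np.arctan2(d[1],d[0])),np.linalg.norm(d))
```

```text
[[404.84646089 265.03251084  34.        ]
 [502.19013302 303.34424321  34.        ]] [453.51829695 284.18837702  34.        ]
21.48320401281762 104.61156408275082
```

View pics/w11c.png

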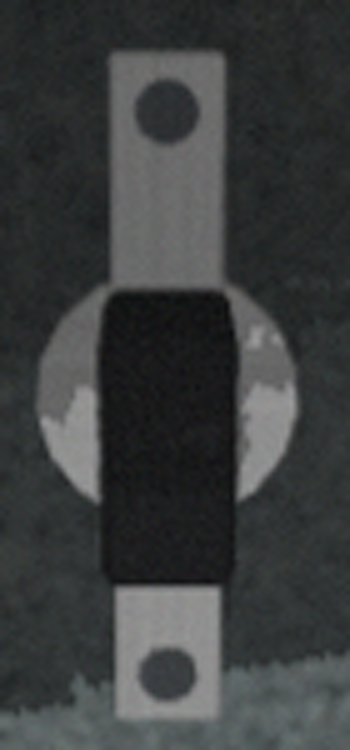

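Request:
move_arm --steps "0.5 0.5 -40 0;0.5 0.5 -80 0;0.5 0.5 -104 0;0.5 0.5 -110 0;0.5 0.5 -111 0;0.5 0.5 -111 0;0.5 0.5 -111 0"

```text
time_s: 17.3
eef_pos: [0.4542, 0.2829, 0.1162]
ee_rot: [[-0.366, 0.931, 0.002], [0.931, 0.366, 0.009], [0.007, 0.005, -1.0]]
wrist_force: [0.1, -0.1, 0.2]
gripper_width: 0.0732
```

Request:
move_arm --steps "0 0 0 0;0 0 0 0;0 0 0 0;0 0 0 0;0 0 0 0;0 0 0 0;0 0 0 0;0 0 0 0;0 0 0 0;0 0 0 0" --claw -1 --force 50

```text
time_s: 18.3
eef_pos: [0.4542, 0.2829, 0.1162]
ee_rot: [[-0.366, 0.931, 0.002], [0.931, 0.366, 0.008], [0.007, 0.005, -1.0]]
wrist_force: [-1.0, -0.2, -0.8]
gripper_width: 0.0219
```

Request:
move_arm --steps "0 0 10 0;0 0 40 0;20 -20 70 0;146 -207 75 -21.9;146 -207 75 -21.9;146 -207 75 -21.9;146 -207 75 -21.9;146 -207 75 -21.9;146 -207 75 -21.9;146 -207 75 -21.9"

```text
time_s: 19.3
eef_pos: [0.6, 0.0756, 0.1914]
ee_rot: [[0.009, 1.0, 0.004], [1.0, -0.009, 0.007], [0.007, 0.004, -1.0]]
wrist_force: [0.2, 0.6, -1.2]
gripper_width: 0.0219
```

Run:
```python
from h import *
s=arm.read_state(); print(s["eef_pos"],s["ee_rot"],s["gripper_width"],s["wrist_force"])
f=grab("wrist","w12")
```

```text
[0.59999993 0.07559908 0.1914465 ] [[ 0.00859375  0.99995369  0.00433295]
 [ 0.99993586 -0.00862541  0.00734069]
 [ 0.00737773  0.00426959 -0.99996367]] 0.02194856708267915 [ 0.19751507  0.64091999 -1.15805478]
```

View pics/w12.png

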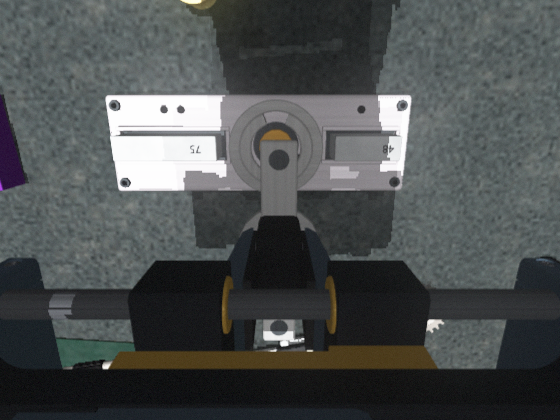

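Run:
```python
from h import *
f=np.load("pics/w12.npy",allow_pickle=True).item()
crop(f,215,85,340,235,5,"w12c"); crop(f,255,310,305,345,8,"w12d")
```

```text
(no output)
```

View pics/w12c.png

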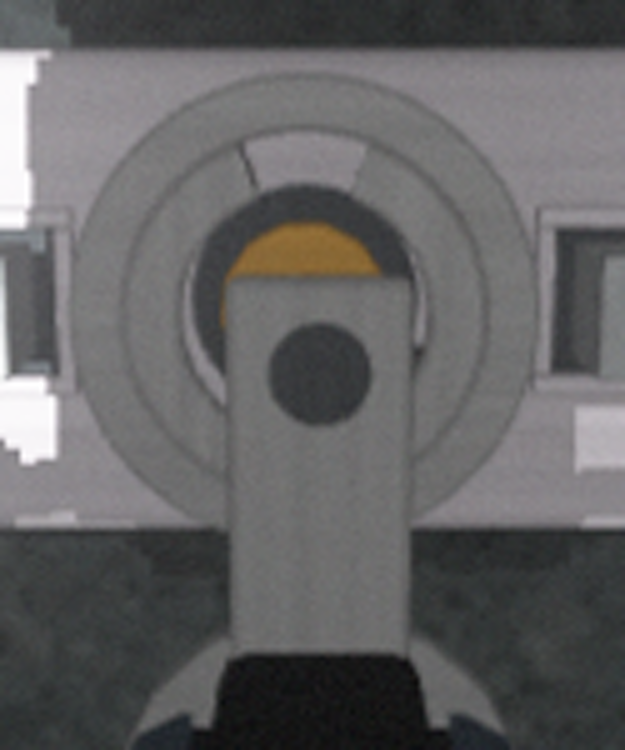

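View pics/w12d.png

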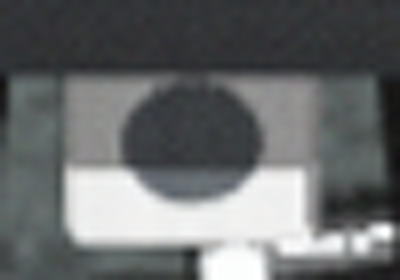

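Run:
```python
from h import *
f=np.load("pics/w12.npy",allow_pickle=True).item()
c=lambda a:np.array(a)/5+[215,85]
S=onz(f,c([[76,305],[533,303],[304,72]]),.044)*1000
print(S,"centre y",S[:2,1].mean(),"x",S[2,0]+34)
S=onz(f,c([[122,308],[490,308],[305,128]]),.044)*1000; print("in",S)
P=onz(f,[[279,159.6],[278.75,327.5]],.1092)*1000; print(P,P.mean(0)); d=P[1]-P[0];print(np.degrees(np.arctan2(d[1],d[0])),np.linalg.norm(d)); print(f["xyz"])
```

```text
[[546.80339423  43.09723352  44.        ]
 [547.08986332 109.03512012  44.        ]
 [515.07944066  76.29569338  44.        ]] centre y 76.06617682182313 x 549.0794406638257
in [[547.2893158   49.70476581  44.        ]
 [547.75131415 102.83624959  44.        ]
 [522.54650552  76.35835167  44.        ]]
[[546.94765995  77.72574727 109.2       ]
 [651.86563373  76.77395912 109.2       ]] [599.40664684  77.24985319 109.2       ]
-0.5197579217917417 104.92229088004581
[0.52000237 0.07645145 0.28500362]
```

Request:
move_arm --steps "-25 -1 0 0;-50 -1 0 0;-50 -1 -12 0;-50 -1 -22 0;-50 -1 -22 0;-50 -1 -22 0;-50 -1 -22 0"

```text
time_s: 20.05
eef_pos: [0.5502, 0.0754, 0.1695]
ee_rot: [[0.008, 1.0, 0.004], [1.0, -0.008, 0.007], [0.007, 0.004, -1.0]]
wrist_force: [-1.0, -0.1, -1.2]
gripper_width: 0.0218
```

Run:
```python
from h import *
s=arm.read_state(); print(s["eef_pos"],s["ee_rot"],s["gripper_width"],s["wrist_force"])
f=grab("wrist","w13"); crop(f,180,60,380,220,4,"w13c")
t=grab("top","t13"); crop(t,205,205,325,255,6,"t13c")
t=grab("side","s13"); crop(t,225,150,305,265,5,"s13c")
```

```text
[0.55020583 0.07536806 0.16951066] [[ 0.00750138  0.99996178  0.00449015]
 [ 0.99994441 -0.00753437  0.00737598]
 [ 0.00740953  0.00443457 -0.99996272]] 0.0217577089381774 [-1.0292539  -0.10149027 -1.17379738]
```

View pics/w13c.png

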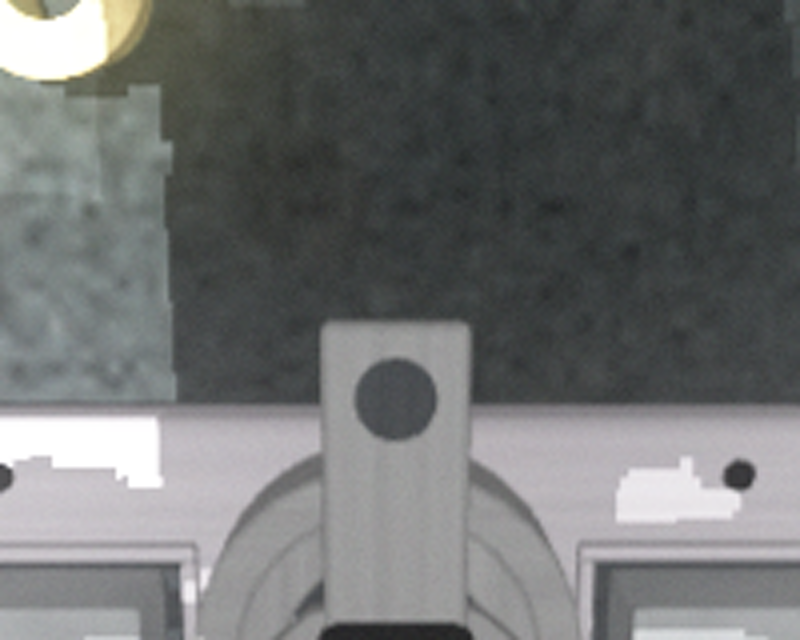

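View pics/s13c.png

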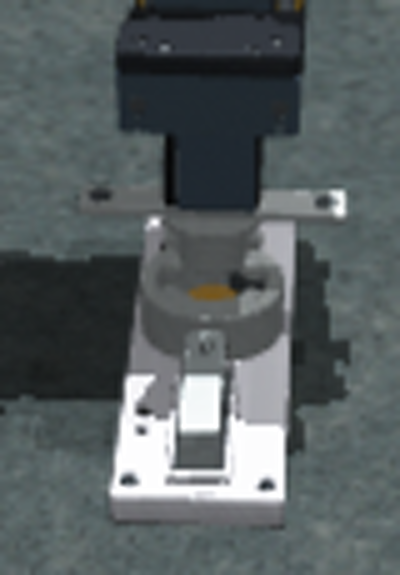

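Request:
move_arm --steps "-0.5 -0.6 0 0;-0.5 -0.6 -4 0;-0.5 -0.6 -8 0;-0.5 -0.6 -12 0;-0.5 -0.6 -15 0;-0.5 -0.6 -18 0;-0.5 -0.6 -18 0;-0.5 -0.6 -18 0"

```text
time_s: 21.0
eef_pos: [0.5495, 0.0746, 0.1515]
ee_rot: [[0.008, 1.0, 0.004], [1.0, -0.008, 0.007], [0.007, 0.004, -1.0]]
wrist_force: [-0.2, 0.5, -1.0]
gripper_width: 0.0216
```

Request:
move_arm --steps "0 0 -2 0;0 0 -4 0;0 0 -6 0;0 0 -8 0;0 0 -8 0"

```text
time_s: 21.5
eef_pos: [0.5497, 0.0746, 0.1435]
ee_rot: [[0.008, 1.0, 0.005], [1.0, -0.008, 0.007], [0.007, 0.005, -1.0]]
wrist_force: [-0.6, -0.4, 4.8]
gripper_width: 0.0217
```

Request:
move_arm --steps "0 0 -2 0;0 0 -4 0;0 0 -6 0;0 0 -7 0;0 0 -7 0;0 0 -7 0"

```text
time_s: 22.1
eef_pos: [0.5497, 0.0747, 0.1368]
ee_rot: [[0.008, 1.0, 0.005], [1.0, -0.008, 0.007], [0.007, 0.005, -1.0]]
wrist_force: [-1.5, -0.9, 8.5]
gripper_width: 0.0218
```

Run:
```python
from h import *
t=grab("side","s14"); crop(t,225,150,305,265,5,"s14c")
```

```text
(no output)
```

View pics/s14c.png

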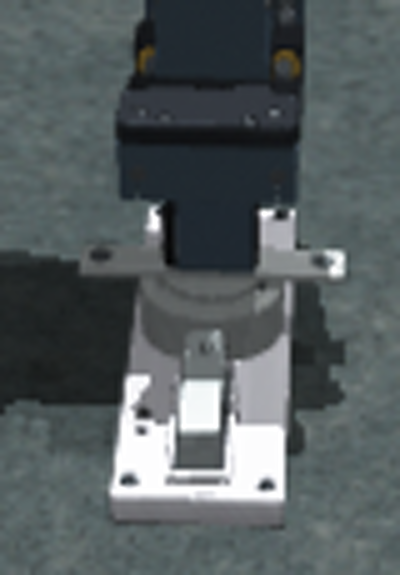

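Request:
move_arm --steps "0 0 -0.5 0;0 0 -1 0;0 0 -1 0;0 0 -1 0"

```text
time_s: 22.55
eef_pos: [0.5498, 0.0747, 0.1362]
ee_rot: [[0.008, 1.0, 0.004], [1.0, -0.008, 0.007], [0.007, 0.004, -1.0]]
wrist_force: [-3.1, -0.6, 10.7]
gripper_width: 0.0219
```

Request:
move_arm --steps "0 0 -0.5 0;0 0 -1 0;0 0 -1 0"

```text
time_s: 22.85
eef_pos: [0.5499, 0.0747, 0.1361]
ee_rot: [[0.008, 1.0, 0.004], [1.0, -0.008, 0.007], [0.007, 0.004, -1.0]]
wrist_force: [-8.5, -0.3, 22.3]
gripper_width: 0.0219
```

The keeper is seated (22 N, z stopped at 0.1361). I start the clockwise twist with a light downward bias.

Request:
move_arm --steps "0 0 -0.4 -5;0 0 -0.4 -10;0 0 -0.4 -16;0 0 -0.4 -22;0 0 -0.4 -29;0 0 -0.4 -36;0 0 -0.4 -40;0 0 -0.4 -40"

```text
time_s: 23.65
eef_pos: [0.5504, 0.0746, 0.1363]
ee_rot: [[0.65, 0.759, 0.009], [0.759, -0.651, 0.003], [0.008, 0.005, -1.0]]
wrist_force: [-0.6, -0.9, 8.6]
gripper_width: 0.0217
```

Run:
```python
from h import *
s=arm.read_state(); print(s["eef_pos"],s["wrist_force"],s["wrist_torque"],s["gripper_width"])
t=grab("side","s15"); crop(t,225,150,305,265,5,"s15c")
```

```text
[0.55044045 0.074638   0.13630339] [-0.6424078  -0.94228978  8.5615113 ] [-0.3265361   0.02590131 -0.10812603] 0.021742760446644152
```

View pics/s15c.png

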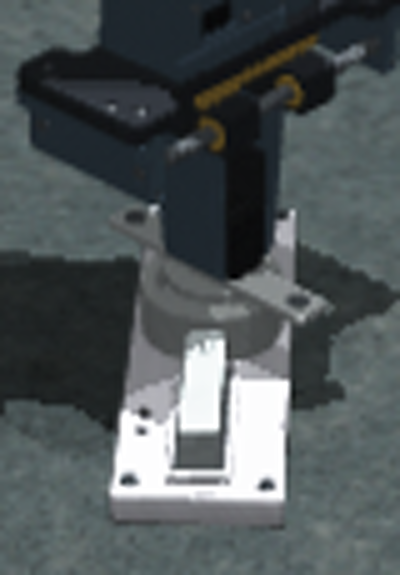

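The keeper turned with the gripper by 40° and the torque is low. I continue to the full quarter turn.

Request:
move_arm --steps "0 0 -0.6 -6;0 0 -0.6 -13;-0.3 0 -0.6 -20;-0.3 0 -0.6 -27;-0.6 0 -0.6 -34;-0.6 0 -0.6 -41;-0.6 0 -0.6 -47;-0.6 0 -0.6 -50;-0.6 0 -0.6 -50;-0.6 0 -0.6 -50"

```text
time_s: 24.7
eef_pos: [0.5492, 0.0744, 0.1361]
ee_rot: [[1.0, -0.008, 0.006], [-0.008, -1.0, -0.006], [0.006, 0.005, -1.0]]
wrist_force: [-9.4, -4.2, 18.7]
gripper_width: 0.0217
```

Request:
move_arm --steps "0 0 -0.5 0;0 0 -0.8 0;0 0 -0.8 0;0 0 -0.8 0"

```text
time_s: 25.1
eef_pos: [0.5492, 0.0744, 0.1361]
ee_rot: [[1.0, -0.009, 0.005], [-0.009, -1.0, -0.006], [0.006, 0.005, -1.0]]
wrist_force: [-7.6, -1.3, 19.8]
gripper_width: 0.0218
```

Run:
```python
from h import *
s=arm.read_state(); print(s["eef_pos"],s["ee_rot"],s["wrist_force"],s["wrist_torque"],s["gripper_width"])
f=grab("wrist","w16")
t=grab("top","t16"); crop(t,205,205,325,255,6,"t16c")
t=grab("side","s16"); crop(t,225,150,305,265,5,"s16c")
```

```text
[0.54924023 0.07437201 0.13613699] [[ 0.99994756 -0.00864081  0.00549748]
 [-0.00861034 -0.99994756 -0.00554343]
 [ 0.00554509  0.0054958  -0.99996952]] [-7.58708582 -1.2652127  19.76971446] [-0.14622041  1.49450378 -0.01720825] 0.02181215520233147
```

View pics/s16c.png

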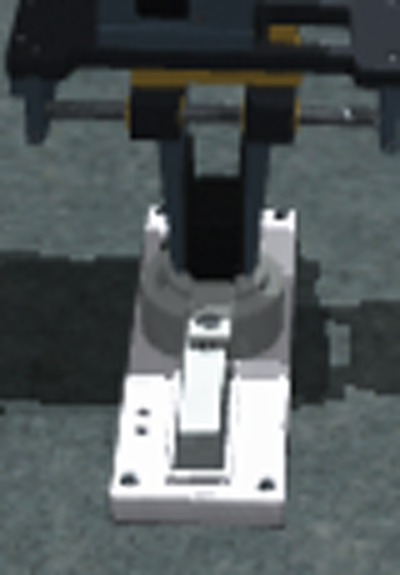

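View pics/w16.png

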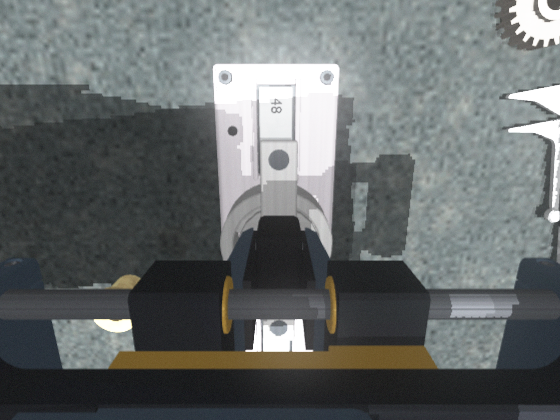

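Run:
```python
from h import *
f=np.load("pics/w16.npy",allow_pickle=True).item()
P=onz(f,[[279,159.5],[278.7,327.5]],.054)*1000; print(P.mean(0)); d=P[0]-P[1]; print(np.degrees(np.arctan2(d[1],d[0])))
crop(f,205,55,345,215,4,"w16c")
s=arm.read_state(); print(s["joint_vel"],s["wrist_force"],s["time_s"])
```

```text
[550.50478604  76.48341292  54.        ]
89.4664291872173
[-0.0761501  -0.00260932 -0.01666302 -0.02791428  0.00493959 -0.03805615] [-6.91129626 -2.37729835 19.72018526] 25.25
```

View pics/w16c.png

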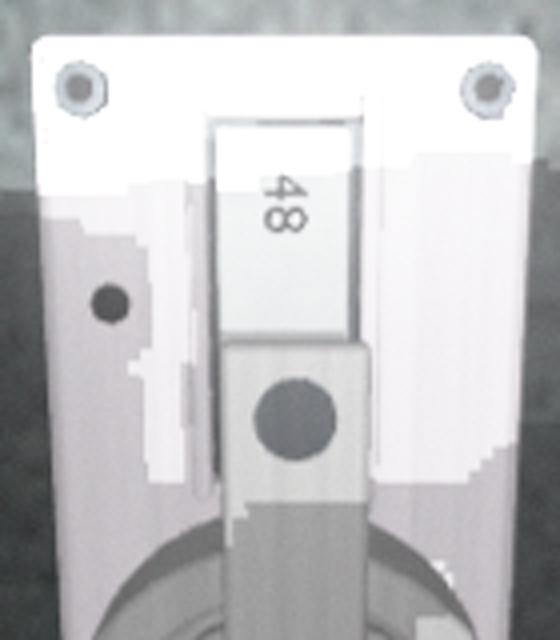

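View pics/t16c.png

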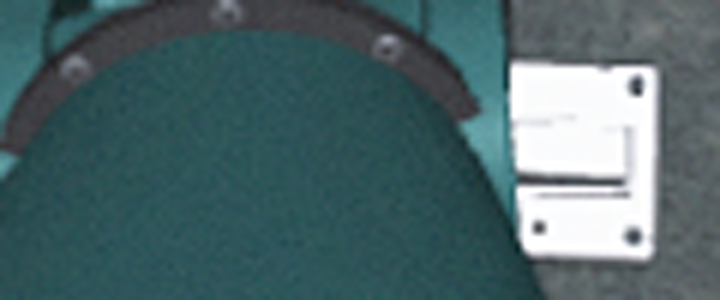

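Run:
```python
from rig import arm
print(arm.sign_off()); s=arm.read_state(); print(s["time_s"],s["wrist_force"],s["gripper_width"])
```

```text
the job is handed in; nothing more can be done
None
the job is handed in; nothing more can be done
```

The job is handed in at about 25 s. The short bar is in pocket 1 and released, and the long bar is in pocket 2 and released. The keeper is in the socket, pressed home and turned 90° clockwise, and the gripper still holds it.

**Last checks:**
- **Pressed home:** the tool stopped at z = 0.1361 m, where I expected 0.1362 m with the collar flush. The wrist force was about 20 N against the 11 N spring, and the arm was at rest.
- **Wings:** they lay at 89.5° in the world frame, along the carrier to within about 0.1°.
- **Grip:** the jaws read 21.8 mm on the 22 mm grip block.
- **Bars:** the wrist view showed the short bar inside its lip, and the side view showed the long bar flat in its pocket.

**Disagreements between measurements:**
- In the last wrist image the keeper's axis was about 1.5 mm from my earlier estimate of the socket centre, at (550.5, 76.5) against roughly (549.2, 75.8) mm. That is within the camera calibration error and the 4 mm limit.
- A side force of about 7 N remained on the tool.
- In the last top view the arm hid everything but the end of pocket 2.
- Sign-off gave no verdict.

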